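Turn the rotating platform to its start mark

ROBOT

A 6-joint arm with a two-finger parallel gripper is mounted at the origin on the work surface. World frame = base frame: x ahead of the robot, y to its left, z up, the work surface at z = 0. Lengths are in m, angles in rad, forces in N, time in s.
With the tool pointing down it reaches from about 0.275 to 0.725 m from the base axis. Payload 15.9 kg.
Tool frame: the origin (TCP) lies at the very end of the fingers, on their centre line; the grasp point (between the pads) lies robot.grasp_offset behind it (robot.grasp_offset is the distance from the TCP to the grasp point, in m); z points along the fingers, y is the line along which they close (so a half turn about z gives the same grasp; the last joint's range is limited). The gripper opens to 85 mm and grips with 20 to 120 N. Pads are 22 mm wide; open, the fingers measure 114 mm over their backs; the gripper's body (76 mm by 85 mm) begins 54 mm behind the grasp point. The pads swing forward as they close: fully open they stand 13 mm farther back than shut.
Start: joints at [1.106, 0.213, -0.034, 1.323, 0, 1.571], TCP at [0.224, 0.447, 0.231] pointing down, gripper open.
Joint ranges: [-2.98, 2.98], [-0.74, 1.72], [-1.14, 1.35], [-2.1, 2.04], [-1.57, 1.44], [-3.14, 3.14]. Speed limits (rad/s): [1.89, 1.89, 2.39, 2.57, 3.14, 3.14].

INTERFACE

Orientations are given as a rotation vector (axis times angle).
In Python, from rig import robot gives the robot as it stands. The module is installed in compiled form; this text tells all that it offers. Calls block until the motion is done:
- robot.goto(position, orientation): joint-space move of the TCP to a pose.
- robot.move_l(position, rot=None, feed=0.15): straight line of the TCP; rot=None keeps the orientation; feed is the mean speed in m/s.
- robot.movej(angles): joint-space move.
- robot.gripper_open() and robot.close(): open the fingers fully, or close them until they stop; the grip force is fixed at half the most.
- robot.hold(seconds).
- robot.inverse_kinematics(position, orientation): joint angles nearest the present ones, or None.
- robot.get_state(): the state.
- robot.capture(name): name is "scene" or "top"; returns a dict with "pixels" (400x640x3 uint8, red, green, blue), "mtx" (3x3 intrinsics, pixels), "R" (3x3) and "t" (3): a world point X has camera coordinates R X + t. Camera axes: x right, y down, z forward; pixel columns grow to the right and rows downward; lengths in m; the calibration is good to about 2 mm. A picture is of the moment at which its call begins. There is no depth.
A pose or a line that the arm cannot do raises robot.Unreachable and nothing moves.
- robot.sign_off(): hands the job in; it is judged then, once.
The state is a dict: "time": time; "q": joint angles; "joint_velocities": joint speeds; "joint_torque": joint torques, N m; "tcp_pos": TCP position; "orientation": TCP orientation; "ft_force": force on the tool from outside, world axes, zero at the start; "torque": the same for the moment, N m; "gripper_width": finger opening in m; "finger_force": force on a finger pad.
Only numpy, scipy, OpenCV 4.12 (cv2) and the standard library are available. Lean on these libraries where they do the work, as an engineer would, in place of code of your own. Each camera call takes 0.05 s, during which the arm holds its last target. There are 200 camera calls.

TASK

Set up the rotating-platform demonstration: turn the black platter by pushing it round at its rim until the small video camera riding on it stands squarely in line with the fixed index post, on the post's side of the platter, and leave it at rest there. Touch nothing that stands on the platter: all of it must ride round upright, never lifted or knocked over. Leave the bottle and the brush on the bench alone.

Things in the scene. Friction and masses are not known exactly. Their poses are not given: they have to be found in the camera images.
- stand: Fixed dark tripod stand of the turntable; place and yaw vary. Origin on the bench, on the platter's vertical axis. On its -x side, 166 mm from the axis, rises the dark steel index post, 12 mm in diameter, top 118 mm above the bench, with a small flag pointing at the axis, on a flat arm that runs under the platter 52 to 58 mm above the bench. All the rest below the platter but the central stem is under 53 mm high.
- platter (a joint): Platter angle, rad, growing anticlockwise from above; no stop in reach; 0.06 N m bearing friction, hardly coasts. Flat black disc, diameter 260 mm, 15 mm thick, top 95 mm above the bench. Four notches cut right through the rim 90 degrees apart, each 30 degrees wide between radial walls, from 95 mm radius out to the edge: a fingertip let down into one can push its side wall. At 0, notch 0 is at the stand's +x.
- notch0 (a point): Centre of the platter's notch 0 (about 60 mm wide there): 115 mm from the axis, level with the platter's top; turns with it. The other notches lie 90, 180 and 270 degrees round.
- camera: Small grey action video camera, a flat box 28 (x) by 62 (y) by 42 mm (z) with a square black lens block on its -x face; loose, 0.1 to 0.2 kg, standing on the platter some 40 to 60 mm from the axis and carried round by friction. Origin at the centre of its underside. Which way the lens looks does not matter.
- weight: Brass laboratory weight with a knob, 36 mm in diameter, 36 mm tall, loose on the platter. Origin at the centre of its underside.
- jar: Small closed glass jar with a white lid, 38 mm in diameter, 40 mm tall, loose on the platter. Origin at the centre of its underside.
- bottle: White plastic bottle, 56 mm in diameter, 110 mm tall, standing on the bench to the robot's right of the turntable. Origin at the centre of its underside.
- brush: Paint brush 190 mm long, lying on the bench to the robot's left of the turntable. Origin about mid-length on its underside, handle towards its -x.
Things that resemble listed ones, but are neither listed nor needed, are in the scene too. There is more than one size of the jar; the job needs the smallest.

How it is judged:
At the end, for the whole second after the job is handed in: The camera's centre lies within 10 mm of the line from the platter's axis to the index post, on the post's side of the axis (at least 25 mm from it); the platter is at rest (under 0.05 rad/s); camera, weight and jar all stand upright on the platter, with their centres within 85 mm of its axis (y of camera in the frame of stand between -0.01 and 0.01 m and x of camera in the frame of stand below -0.025 m and velocity of joint platter between -0.05 and 0.05 rad/s and linear speed of camera below 0.02 m/s and angle between each of camera, weight, jar's own z axis and vertical below 0.15 rad and height (world z) of camera between 0.09 and 0.1 m and horizontal distance between each of camera, weight, jar and stand below 0.085 m and height (world z) of weight between 0.09 and 0.1 m and height (world z) of jar between 0.09 and 0.1 m); the robot touches nothing.
It fails at once if the robot touches something that stands on the platter (contact force between any of the fingers, the arm and camera above 0.5 N or contact force between any of the fingers, the arm and weight above 0.5 N or contact force between any of the fingers, the arm and jar above 0.5 N).
It fails at once if something standing on the platter is lifted, tipped over or falls off (height (world z) of any of camera, weight, jar above 0.107 m or height (world z) of any of camera, weight, jar below 0.085 m or angle between any of camera, weight, jar's own z axis and vertical above 0.3 rad).
It fails at once if the bottle or the brush on the bench is disturbed (more than 20 mm) (distance of any of bottle, brush from where it was at the start of the episode above 0.02 m).
It also fails if it takes over 58 s, if anything falls off the work surface, if the arm or the gripper's body presses on something with over 40 N, if the wrist force passes 120 N, or if a joint passes its speed limit or range.

## Working session

There is one attempt and no reset: what is moved stays moved. The work goes in short steps, each a Python script; the robot and the scene stay as the last script left them, time stands still between calls to the robot, and variables do not carry over. Pictures are saved under pics/ and viewed, at most 10 in all, crops included, and the job is handed in when it is done.

```bash
mkdir -p pics; python3 - <<'E'
from rig import robot
import cv2,numpy as np
for n in("scene","top"):
    c=robot.capture(n);cv2.imwrite(f"pics/{n}0.png",c["pixels"][:,:,::-1]);np.savez(f"{n}0.npz",**c)
    print(n,np.round(c["mtx"],1).tolist(),np.round(-c["R"].T@c["t"],3),np.round(c["R"],2).tolist())
s=robot.get_state();print(s["time"],s["tcp_pos"],s["orientation"],s["gripper_width"],robot.grasp_offset)
E
```

```text
scene [[390.5, 0.0, 320.8], [0.0, 390.5, 199.4], [0.0, 0.0, 1.0]] [ 1.172 -0.129  1.011] [[0.23, 0.97, -0.02], [0.8, -0.2, -0.56], [-0.55, 0.12, -0.83]]
top [[490.4, 0.0, 318.1], [0.0, 490.4, 207.2], [0.0, 0.0, 1.0]] [ 0.368 -0.028  1.184] [[0.11, -0.99, -0.0], [-0.97, -0.11, -0.2], [0.2, 0.03, -0.98]]
0.1 [0.22397873 0.44669065 0.23087306] [-7.23477109e-01 -3.05692224e+00  1.50864710e-03] 0.08545290640447213 0.0187
```

View pics/scene0.png

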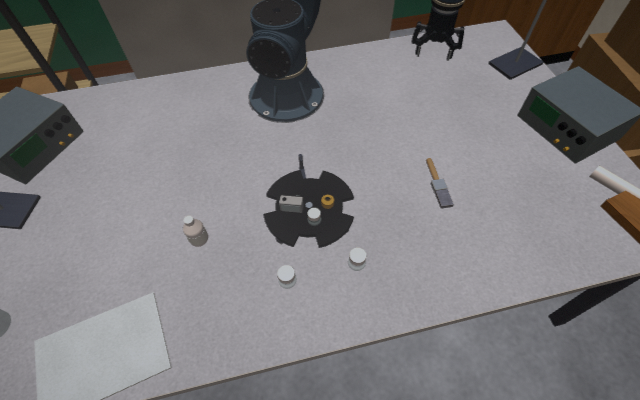

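View pics/top0.png

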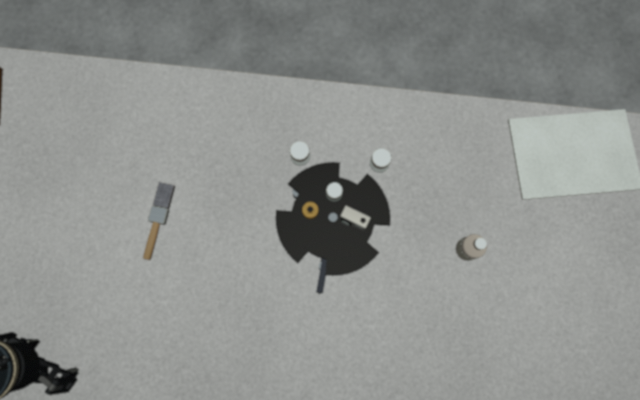

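The scene view shows the platter at about (309,208), the post at (302,165), the bottle at (194,231) and the brush at (440,185). In the top view the platter is at (333,218), the index post at (321,290), the bottle at (472,246) and the brush at (158,220).

Possible confusions, in top-view pixels:
- **Jars:** one on the platter at (334,190), and two larger ones on the bench at (299,150) and (381,158). The one on the platter is the listed jar.
- **Camera:** the grey box at (356,217). The central boss at (333,217) is not it.
- **Post:** the dark bar at (321,275–292). The stand leg at (294,195) is not it.

I'll check these in a close crop.

```bash
cat > h.py <<'E'
import cv2,numpy as np
from scipy.optimize import least_squares
def proj(c,X):
    p=(np.atleast_2d(X)@c["R"].T+c["t"])@c["mtx"].T; return p[:,:2]/p[:,2:]
def ray(c,uv,z):
    uv=np.atleast_2d(uv).astype(float)
    d=np.c_[uv,np.ones(len(uv))]@np.linalg.inv(c["mtx"]).T@c["R"]; o=-c["R"].T@c["t"]
    return o+d*((z-o[2])/d[:,2])[:,None]
def tri(c1,u1,c2,u2):
    f=lambda X:np.r_[proj(c1,X)[0]-u1,proj(c2,X)[0]-u2]
    r=least_squares(f,[.4,0,.1]);return r.x,np.abs(r.fun).max()
def platter(c,roi):
    """dark disc: centre (rim points at z=.095) and notch phase"""
    x0,y0,x1,y1=roi
    g=c["pixels"].max(2); m=np.zeros_like(g); m[y0:y1,x0:x1]=(g[y0:y1,x0:x1]<75)*255
    cs,_=cv2.findContours(m,cv2.RETR_EXTERNAL,cv2.CHAIN_APPROX_NONE)
    k=max(cs,key=cv2.contourArea)[:,0]
    P=ray(c,k,.095)[:,:2]
    ctr=np.median(P,0)
    for _ in range(15):
        d=np.linalg.norm(P-ctr,axis=1); Q=P[abs(d-.13)<(.02 if _<7 else .005)]
        ctr=least_squares(lambda q:np.linalg.norm(Q-q,axis=1)-.13,ctr,loss="soft_l1",f_scale=.001).x
    # phase: sample ring r=.115 brightness
    a=np.radians(np.arange(0,360,.5)); acc=0
    for r in(.105,.112,.12):
        uv=proj(c,np.c_[ctr[0]+r*np.cos(a),ctr[1]+r*np.sin(a),0*a+.095]).astype(np.float32)
        acc=acc+(cv2.remap(g,uv[None,:,0],uv[None,:,1],cv2.INTER_LINEAR)[0]>75)
    ph=np.angle((acc*np.exp(4j*a)).sum())/4
    return ctr,ph,len(Q)
E
python3 - <<'E'
from h import *
c={n:dict(np.load(n+"0.npz")) for n in("scene","top")}
print(platter(c["scene"],(255,168,365,250)),platter(c["top"],(265,158,400,280)))
t=c["top"]["pixels"][150:300,260:410];s=c["scene"]["pixels"][145:255,250:370]
a=cv2.resize(t,(400,400),interpolation=3);b=cv2.resize(s,(400,367),interpolation=3);b=cv2.copyMakeBorder(b,0,33,0,0,0)
cv2.imwrite("pics/crop.png",np.hstack([a,b])[:,:,::-1])
E
```

```text
(array([ 0.57942711, -0.03462198]), np.float64(-0.28534549880858817), 165) (array([ 0.57317063, -0.03498072]), np.float64(-0.2904893882577691), 215)
```

View pics/crop.png

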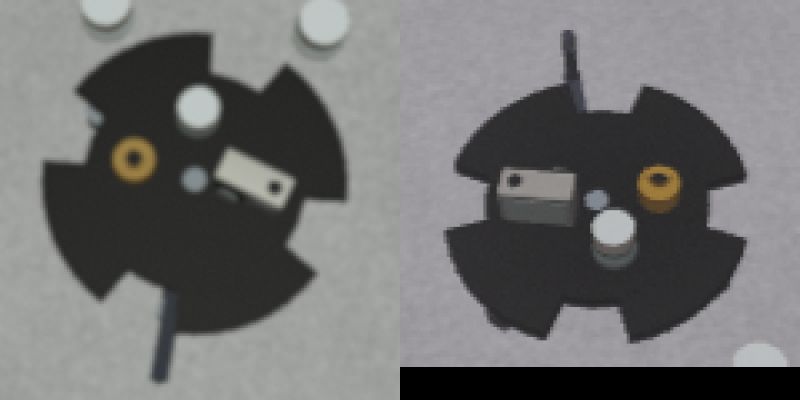

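The crop confirms it. The grey action camera with its lens is at crop (255,178) in the top view and (537,184) in the scene view. The brass weight is at (133,159), the jar at (198,108), the boss at (194,179), and the index post ends at (160,380) and (568,32).

```bash
python3 - <<'E'
from h import *
S,T=[dict(np.load(n+"0.npz")) for n in("scene","top")]
def cam(c,roi):
    p=c["pixels"].astype(int);x0,y0,x1,y1=roi;m=np.zeros(p.shape[:2],np.uint8)
    m[y0:y1,x0:x1]=(p[y0:y1,x0:x1].min(2)>125)*255
    ks,_=cv2.findContours(m,0,1);k=max(ks,key=cv2.contourArea);return cv2.minAreaRect(k)
rt=cam(T,(339,200,374,235));rs=cam(S,(276,193,304,207));print(rt,rs)
ct,cs=T,S
tt=lambda x,y:np.array([260+x*.375,150+y*.375]);ss=lambda x,y:np.array([250+(x-400)*.3,145+y*.3])
for n,a,b in[("cam",tt(255,178),ss(537,183.5)),("camR",np.array(rt[0]),np.array(rs[0])),("boss",tt(194,179),ss(597,199)),("post",tt(160,378),ss(568,33)),("jar",tt(198,106),ss(613,227)),("weight",tt(134,158),ss(659,181))]:
    print(n,np.round(tri(T,a,S,b)[0],4),tri(T,a,S,b)[1].round(2),[np.round(ray(c,u,z)[0],4)[:2].tolist() for z in(.095,.118,.137) for c,u in((T,a),(S,b))])
# arm edge line in top view, points on z=.058 outside platter, dark mask
g=T["pixels"].max(2);m=np.zeros_like(g);m[276:296,312:332]=(g[276:296,312:332]<95)
for r in range(276,296):
    c=np.flatnonzero(m[r]); print(r,c.min() if len(c) else None,c.max() if len(c) else None,end="; ")
print()
gs=S["pixels"].max(2)
for r in range(152,176):
    c=np.flatnonzero(gs[r,292:312]<95)+292; print(r,c.min() if len(c) else None,c.max() if len(c) else None,end="; ")
print(ray(T,rt and cv2.boxPoints(rt),.137)[:,:2].round(4).tolist())
E
```

```text
((355.10003662109375, 216.30003356933594), (27.280029296875, 11.180339813232422), 26.56505012512207) ((290.5205078125, 199.7746124267578), (21.094829559326172, 7.423930644989014), 5.19442892074585)
cam [ 0.5724 -0.083   0.1311] 0.82 [[0.5792, -0.0863], [0.5481, -0.0788], [0.5747, -0.0851], [0.5637, -0.0801], [0.5711, -0.0841], [0.5767, -0.0811]]
camR [ 0.5727 -0.0827  0.1332] 0.19 [[0.5801, -0.0851], [0.5467, -0.0802], [0.5756, -0.0839], [0.5624, -0.0814], [0.5719, -0.0829], [0.5754, -0.0824]]
boss [ 0.5733 -0.0341  0.0913] 0.59 [[0.5725, -0.0351], [0.5759, -0.0328], [0.5682, -0.035], [0.5909, -0.0352], [0.5646, -0.0348], [0.6032, -0.0372]]
post [ 0.4038 -0.0237  0.1106] 1.02 [[0.4041, -0.0252], [0.3908, -0.0187], [0.4034, -0.0253], [0.4104, -0.0215], [0.4027, -0.0253], [0.4266, -0.0238]]
jar [ 0.6277 -0.0309  0.1298] 0.38 [[0.6361, -0.0317], [0.6063, -0.026], [0.6305, -0.0316], [0.6205, -0.0286], [0.6258, -0.0315], [0.6322, -0.0307]]
weight [0.5817 0.0179 0.1116] 0.6 [[0.5848, 0.0175], [0.5709, 0.0223], [0.5802, 0.0165], [0.586, 0.0185], [0.5764, 0.0158], [0.5985, 0.0154]]
276 320 324; 277 319 324; 278 319 324; 279 319 324; 280 319 323; 281 319 323; 282 319 323; 283 318 323; 284 318 323; 285 318 323; 286 318 322; 287 318 322; 288 317 322; 289 317 322; 290 317 322; 291 317 322; 292 318 321; 293 None None; 294 None None; 295 None None; 
152 None None; 153 None None; 154 300 300; 155 299 301; 156 299 302; 157 299 302; 158 299 302; 159 299 302; 160 299 302; 161 299 302; 162 300 302; 163 300 302; 164 300 302; 165 300 302; 166 300 303; 167 299 303; 168 299 303; 169 300 303; 170 298 303; 171 294 303; 172 292 304; 173 292 304; 174 292 304; 175 292 304; [[0.5707, -0.0509], [0.5941, -0.0594], [0.5731, -0.1148], [0.55, -0.1061]]
```

The axis is at about (0.5735, -0.035), the post bears 176.5° and the camera bears -91.5° at 48 mm radius. That calls for a clockwise turn of about 92°. I'll lower the closed fingers into the notch at 163°, push clockwise along the near-left rim, and stop short to look.

```bash
cat >> h.py <<'E'
from scipy.spatial.transform import Rotation as Ro
C=np.array([.5735,-.0348]); POST=np.radians(176.5)
def pose(deg,z,r=.118,sg=1):
    a=np.radians(deg);rad=sg*np.array([np.cos(a),np.sin(a),0]);zz=np.array([0,0,-1.])
    return np.r_[C+r*np.array([np.cos(a),np.sin(a)]),z],Ro.from_matrix(np.c_[rad,np.cross(zz,rad),zz]).as_rotvec()
def arc(robot,a,b,z,sg,feed=.05,n=6):
    for d in np.linspace(a,b,max(2,int(abs(b-a)/n)+1))[1:]:
        p,o=pose(d,z,sg=sg);robot.move_l(p,o,feed=feed)
E
python3 - <<'E'
from h import *
from rig import robot
lo,hi=np.array([[-2.98,2.98],[-.74,1.72],[-1.14,1.35],[-2.1,2.04],[-1.57,1.44],[-3.14,3.14]]).T
best=None
for sg in(1,-1):
    qs=[robot.inverse_kinematics(*pose(d,z,sg=sg)) for d,z in[(163.4,.2)]+[(d,.078) for d in range(163,55,-12)]]
    ok=all(q is not None for q in qs)
    print(sg,[None if q is None else round(q[5],2) for q in qs])
    if ok:
        m=min(min((np.array(q)-lo).min(),(hi-np.array(q)).min()) for q in qs)
        if best is None or m>best[0]: best=(m,sg)
print(best);sg=best[1];open("sg","w").write(str(sg))
robot.close()
robot.goto(*pose(163.4,.2,sg=sg))
c=robot.capture("scene");cv2.imwrite("pics/s1.png",c["pixels"][120:300,220:420][:,:,::-1].repeat(3,0).repeat(3,1))
s=robot.get_state();print(s["time"],s["tcp_pos"],s["gripper_width"])
E
```

```text
1 [np.float64(0.29), np.float64(0.3), np.float64(0.55), np.float64(0.8), np.float64(1.04), np.float64(1.27), np.float64(1.49), np.float64(1.7), np.float64(1.9), np.float64(2.09)]
-1 [np.float64(-2.85), np.float64(-2.85), np.float64(-2.59), np.float64(-2.34), np.float64(-2.1), np.float64(-1.87), np.float64(-1.65), np.float64(-1.44), np.float64(-1.24), np.float64(-1.05)]
(np.float64(0.7147273088751895), 1)
2.7583 [ 4.60510542e-01 -3.64736264e-04  2.00040039e-01] -0.00011826206967186917
```

View pics/s1.png

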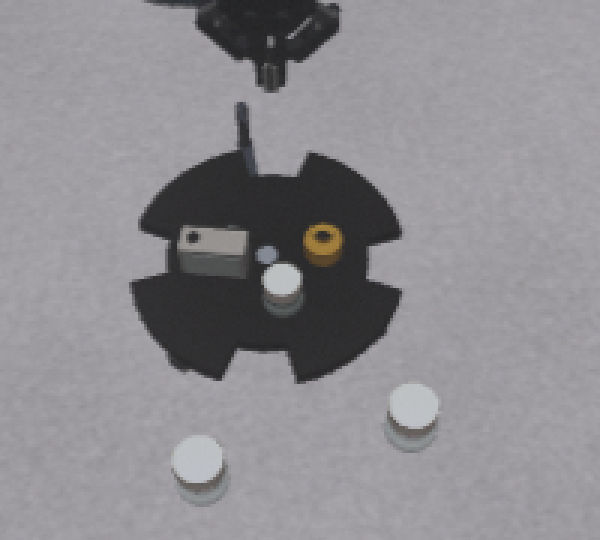

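The closed gripper, with its tip at crop (270,88), hangs above the post-side notch at (275,165), and its linkages spread along the tangent. I'll lower it and push.

```bash
python3 - <<'E'
from h import *
from rig import robot
sg=int(open("sg").read())
p,o=pose(163.4,.078,sg=sg);robot.move_l(p,feed=.06)
s=robot.get_state();print(s["time"],s["tcp_pos"],s["ft_force"].round(1) if hasattr(s["ft_force"],"round") else s["ft_force"])
if np.linalg.norm(s["ft_force"])<8:
    a=163.4
    while a>82:
        arc(robot,a,a-13.6,.078,sg);a-=13.6
        s=robot.get_state();print(round(a,1),s["time"],np.round(s["ft_force"],1))
        if np.linalg.norm(s["ft_force"])>10:break
c=robot.capture("top");np.savez("top2.npz",**c)
cv2.imwrite("pics/t2.png",c["pixels"][140:310,240:420][:,:,::-1].repeat(3,0).repeat(3,1))
E
```

```text
4.9417 [ 0.46057441 -0.00107714  0.07820936] [ 0.4 -0.2 -0.1]
149.8 5.8083 [ 0.4 -0.2  0.3]
136.2 6.675 [-0.4  0.2 -0.5]
122.6 7.5417 [ 0.   0.1 -0.7]
109.0 8.4083 [-0.5 -0.   0.9]
95.4 9.275 [-0.3 -0.9 -0.5]
81.8 10.1417 [ 0.6 -0.   0.9]
```

View pics/t2.png

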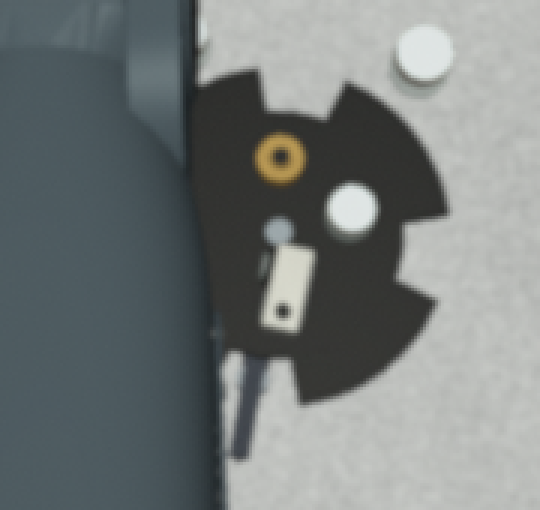

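The platter has turned and everything on it is upright. The camera top is at crop (288,288), nearly in line with the post at (245,410), and the boss is at (279,232). Now I'll measure the remaining angle and finish under visual feedback.

```bash
cat >> h.py <<'E'
def camxy(c,roi=(318,217,352,256)):
    p=c["pixels"];x0,y0,x1,y1=roi;m=np.zeros(p.shape[:2],np.uint8)
    m[y0:y1,x0:x1]=(p[y0:y1,x0:x1].min(2)>150)*255
    k=max(cv2.findContours(m,0,1)[0],key=cv2.contourArea);r=cv2.minAreaRect(k)
    v=ray(c,r[0],.137)[0,:2]-C
    u=np.array([np.cos(POST),np.sin(POST)])
    along=v@u; lat=u[0]*v[1]-u[1]*v[0]
    return r,along,lat,np.degrees(np.arctan2(lat,along))
E
python3 - <<'E'
from h import *
from rig import robot
sg=int(open("sg").read());a=81.8
for i in range(5):
    c=robot.capture("top");r,al,lat,d=camxy(c)
    print(i,round(a,1),np.round(r[0],1),np.round(r[1],1),al.round(4),lat.round(4),d.round(2))
    if not(1<d<30):break
    arc(robot,a,a-d*(.7 if d>5 else 1),.078,sg,feed=.03);a-=d*(.7 if d>5 else 1);robot.hold(.3)
open("ang","w").write(str(a))
s=robot.get_state();print(a,s["time"],np.round(s["ft_force"],1))
c=robot.capture("top");cv2.imwrite("pics/t3.png",c["pixels"][140:310,240:420][:,:,::-1].repeat(3,0).repeat(3,1))
E
```

```text
0 81.8 [335.7 233.1] [13.9 32. ] 0.0423 0.0127 16.73
1 70.1 [332.1 233. ] [13.5 32.3] 0.0435 0.0051 6.64
2 65.4 [330.7 232.9] [13.  32.7] 0.0437 0.0019 2.52
3 62.9 [330.1 232.8] [12.6 33. ] 0.0438 0.0007 0.88
62.92632442465028 13.0333 [ 0.2 -0.3 -0.2]
```

View pics/t3.png

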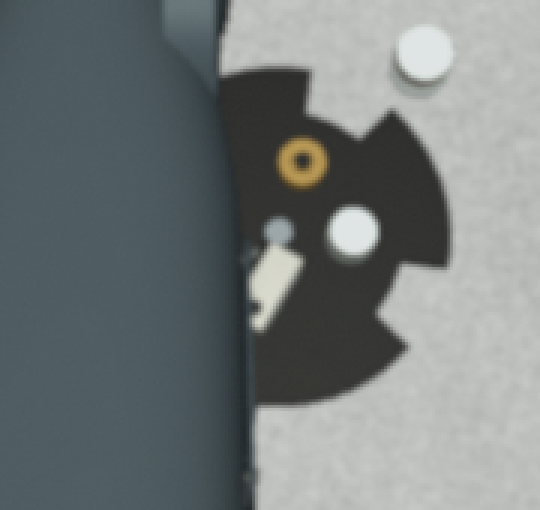

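The arm now partly hides the camera, which sits at crop (275,285), so that reading is suspect. I'll back the fingers off the wall, lift, clear the view and measure again.

```bash
python3 - <<'E'
from h import *
from rig import robot
sg=int(open("sg").read());a=float(open("ang").read())
arc(robot,a,a+8,.078,sg,feed=.03)
p,o=pose(a+8,.2,sg=sg);robot.move_l(p,feed=.12)
robot.movej([1.106,.213,-.034,1.323,0,1.571]);robot.hold(.3)
for n in("scene","top"):
    c=robot.capture(n);np.savez(n+"4.npz",**c)
T,S=dict(np.load("top4.npz")),dict(np.load("scene4.npz"))
print(camxy(T,(318,222,352,256)),robot.get_state()["time"],platter(T,(265,158,400,280)))
t=T["pixels"][150:300,260:410];s=S["pixels"][145:255,250:370]
a=cv2.resize(t,(400,400),interpolation=3);b=cv2.resize(s,(400,367),interpolation=3);b=cv2.copyMakeBorder(b,0,33,0,0,0)
cv2.imwrite("pics/crop4.png",np.hstack([a,b])[:,:,::-1])
E
```

```text
(((328.5735168457031, 235.04412841796875), (10.289915084838867, 25.896284103393555), 30.963756561279297), np.float64(0.04911996622547384), np.float64(-0.0016973672887022969), np.float64(-1.9790994993554838)) 17.2917 (array([ 0.57107121, -0.03146378]), np.float64(-0.356836534932892), 165)
```

View pics/crop4.png

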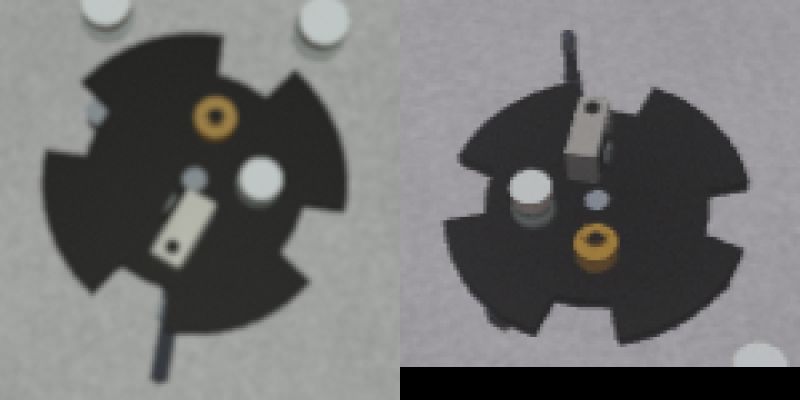

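In the clear view, the camera's top is at crop (183,229) in the top view and (590,125) in the scene view. It lies on the line from the boss (194,179) to the post (160,380), with a measured offset of about 2 mm at 49 mm radius against the 10 mm allowed. Everything is upright and the arm is clear, so I'll hand in.

```bash
python3 -c "
from rig import robot
print(robot.sign_off())"
```

```text
the job is handed in; nothing more can be done
None
```

The job is handed in: I turned the platter about 95° clockwise, and in the last pictures the camera stood about 2 mm off the axis-to-post line, on the post's side and 49 mm from the axis, with everything on the platter upright and the arm clear; the judge's result was not shown.

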